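# Bayonet lid of the bench mill held at half way

### The arm

A 6-joint arm with a two-finger parallel gripper is mounted at the origin on a cart in front of the work surface, level with it; the furniture and walls round the work are solid. World frame = base frame: x ahead of the robot, y to its left, z up, the work surface at z = 0. Lengths are in m, angles in rad, forces in N, time in s.
With the tool pointing down it reaches from about 0.425 to 0.95 m from the base axis. Payload 3.5 kg.
Tool frame: the origin (TCP) lies between the finger pads, 19 mm behind the fingertips; this is the grasp point; z points along the fingers, y is the line along which they close (so a half turn about z gives the same grasp; the last joint's range is limited). The gripper opens to 85 mm and grips with 20 to 120 N. Pads are 22 mm wide; open, the fingers measure 114 mm over their backs; the gripper's body (76 mm by 85 mm) begins 54 mm behind the grasp point. The pads swing forward as they close: fully open they stand 13 mm farther back than shut.
Start: joints at [1.088, 0.286, 1.577, -0, 1.279, -0.15], TCP at [0.22, 0.638, 0.25] pointing down, gripper open.
Joint ranges: [-2.77, 2.77], [-0.9, 2.22], [0.21, 2.48], [-1.53, 4.67], [0.24, 2.81], [-2.84, 2.84]. Speed limits (rad/s): [2.79, 2.79, 3.14, 3.14, 3.14, 3.14].

### API

Orientations are given as a unit quaternion [x, y, z, w].
In Python, from plant import ctrl gives the robot as it stands. The module is installed in compiled form; this text tells all that it offers.
- The arm moves only by the tool send_rows, never from a script. Its argument "rows" is text: rows parted by semicolons, each of 7 numbers parted by spaces: the turn, a rotation vector about the tool's x, y, z in degrees, then the shift along the tool's x, y, z in mm, then the opening, from -1 (shut) to 1 (fully open). A call has 1 to 8 rows; each row is the pose to reach, as a shift and turn from the pose commanded when the call began, along the tool's axes at that moment; what a row does not reach only later rows make up. A row lasts 1/8 s, in which the tool goes at most 62.5 mm and 10.7 degrees, less where a joint would pass 70% of its speed; a pose out of reach is approached as far as the arm can. A call with a gripper value outside its range is refused whole. The fingers move at their own pace and stop on an object; "grip_force" is the grip in N (left out, the last holds). Time passes only in rows, so rows that repeat a pose let the fingers close. It gives the time, the measured TCP pose, the force, the opening and the grip force at its end, in the units of the state.
- ctrl.get_state(): the state, without advancing time (a new reading comes with each control period).
- ctrl.read_camera(name): name is "side" or "top"; returns a dict with "color" (384x512x3 uint8, red, green, blue), "fx", "fy", "cx", "cy" (pixels), "extrinsics" (4x4, takes a point from world to camera coordinates). Camera axes: x right, y down, z forward; pixel columns grow to the right and rows downward; lengths in m; the calibration is good to about 2 mm. A picture is of the moment at which its call begins. There is no depth.
- ctrl.sign_off(): hands the job in; it is judged then, once.
Trained networks look in a picture, given as the dict that the camera call returned (one of the last four; its "shot" number tells which), for a name from the list of things; names that differ only in an ending like _2 or _b are one class to them, and where a whole thing is asked for, a point or a joint stands for the part that bears it (a point fixed in the world has none). Each returns a list of dicts, best first, with "p" (0 to 1); they miss things now and then, are a little off and sometimes report something else, mostly with a low value. They report only what shows in the picture. A call takes as long as a camera call. They do not tell look-alikes from the thing itself.
- ctrl.look_for(picture, target): "position" ([x, y, z] in m, in the coordinates of the camera as it stood for that picture, good to about 4 mm: the middle of the surface that is visible of it).
The state is a dict: "time": time; "qpos": joint angles; "dq": joint speeds; "joint_efforts": joint torques, N m; "eef_pos": TCP position; "tcp_rot": TCP orientation; "contact_force": force on the tool from outside, world axes, zero at the start; "wrist_torque": the same for the moment, N m; "opening": opening from 0.0 (shut) to 1.0 (fully open); "finger_force": force on a finger pad.
Only numpy, scipy, OpenCV 4.12 (cv2) and the standard library are available. Lean on these libraries where they do the work, as an engineer would, in place of code of your own. Each camera call takes 0.05 s, during which the arm holds its last target. There are 200 camera calls.

### The job

Slide the mill's lid out of its holder, drop it into the mouth of the small bench mill with its two pins in the two notches, and turn it clockwise (seen from above) against the spring to half way between the entry mark and the lock mark, where the mill only pulses. Never turn it on to the lock click. Finish while still gripping the lid and holding it there at half way, fully seated, and leave the small things standing round about alone.

Things in the scene. Friction and masses are not known exactly. Their poses are not given: they have to be found in the camera images.
- lid: Loose lid, about 0.14 kg, 54 mm high. Origin: centre of its underside, z up. A grey plug 54 mm across, z = 0 to 16 mm (lowest 3.5 mm tapered to 49 mm), an aluminium flange 72 mm across, z = 16 to 20 mm, and an upright grey grip bar. The same after a half turn. It starts in the holder, standing on its plate (underside 6 mm above the desk), yaw within 0.2 rad of the holder's.
- lid_grip (a point): Point on the lid's axis in the grip bar, 47 mm above the lid's underside: a good height for the TCP. The bar is 14 mm thick (lid's x), 48 mm long (lid's y), from 20 to 54 mm above the underside; grip it from above across the 14 mm.
- lid_pin (a point): Tip of the lid's +y pin. Two round steel pins, 6 mm thick, stick out of the plug at +y and -y, in line with the grip bar, 4 mm above the underside, to 33.5 mm from the axis.
- dock: The lid's holder, fixed on the desk: a dark plate 6 mm thick, x from -60 to +46 mm, 96 mm wide (y); origin in its underside below the stowed lid's axis, z up. Side rails from x = -20 to +46 mm carry lips reaching inward to y = +-29 mm, 28 to 32 mm above the desk, 2 mm above the lid's flange: the lid cannot be lifted there. Closed at the back (+x), open at the front (-x).
- dock_exit (a point): Point on the holder's plate 55 mm along its -x from its origin: when the lid has been slid straight out to here (its underside centre over this point) its flange is clear of the lips and it can be lifted.
- mill: Small grey bench mill, fixed on the desk, 104 mm across, 80 mm high, origin in the centre of its underside, z up; rocker switch at its front (-x). Below the rim, seated pins can turn clockwise from above (negative yaw) by at most 1.05 rad; anticlockwise they are stopped at once. The lid's yaw (modulo a half turn) equals the mill's at entry and is 0.52 less at half way.
- mill_mouth (a point): Centre of the mill's mouth at rim height, 80 mm above the desk. The mouth is a vertical bore 57 mm across. Fully seated, the lid's flange rests on the rim and the lid's underside is 64 mm above the desk.
- mill_notch (a point): Centre of the +y notch at rim height; its twin lies across the mouth at -y. Notches 9.5 mm wide, reaching 35.5 mm from the axis, 7.5 mm deep, below which the pins are free to turn under the rim. A raised bar on the rim outside each notch marks the entry.
- mill_half (a point): The half-way mark of the +y notch: one small stud on the rim, 30 degrees (0.52 rad) clockwise from the notch; a twin lies across the mouth. At half way the bar and pins of the lid point at these studs.
- mill_lock (a point): The lock mark of the +y notch: a pair of small studs 60 degrees clockwise from it; a twin lies across the mouth. Spring plungers resist from about 0.75 rad of turn and the lid clicks into the lock at about 0.9 rad: too far.
- mill_ring (a joint): Angle of the sprung ring inside the mill that the lid's pins push, rad, 0 at rest, growing clockwise to 0.99. With the lid in and pushing, it reads the lid's turn less about 0.06: 0.46 at half way, about 0.84 at the click. It pushes back with 0.07 N m at the start, 0.13 at half way and 0.19 at the end, and turns the lid back if it is let go.
- flux_jar: Bystander: squat jar 44 mm across, 48 mm high, with a black lid; origin in the centre of its underside.
- paste_jar: Bystander: jar 50 mm across, 40 mm high, with a white lid; origin in the centre of its underside.
- loupe_b: Bystander: black eye loupe, a cone 37 mm across and 34 mm high; origin in the centre of its underside.
- eraser_b: Bystander: eraser 23 x 48 x 13 mm; origin in the centre of its underside.
Not all that is in view belongs to the job. What is shaped like the lid but yellow is not meant.

How it is judged:
By the outcome, as a careful person would: the job done as asked, in the order asked, and still so for the second after the job is handed in, while the arm keeps its last pose, push and grip.
It also fails if it takes over 45 s, if anything falls off the work surface, if the arm or the gripper's body presses on something with over 40 N, if the wrist force passes 120 N, or if a joint passes its speed limit or range.

## Working session

There is one attempt and no reset: what is moved stays moved. The work goes in short steps, Python scripts to look and compute and a tool call to move; the robot and the scene stay as the last step left them, time stands still between calls to the robot, and variables do not carry over. Pictures are saved under pics/ and viewed, at most 10 in all, crops included, and the job is handed in when it is done.

Besides the shell and the picture viewer there is one more tool, called after "Emit:" as name(argument=value, ...) on one line, values as JSON. send_rows: Moves the arm, as the interface text tells. Its arguments: {"type":"object","properties":{"rows":{"type":"string"},"grip_force":{"type":"number"}},"required":["rows"]}

```bash
mkdir -p pics; cat > h.py <<'E'
import numpy as np, cv2
from plant import ctrl
def w(pic,p):
    E=np.array(pic["extrinsics"]); return (np.linalg.inv(E)@np.r_[p,1])[:3]
def proj(pic,P):
    E=np.array(pic["extrinsics"]); c=(E@np.r_[P,1])[:3]
    return np.array([pic["fx"]*c[0]/c[2]+pic["cx"],pic["fy"]*c[1]/c[2]+pic["cy"]])
def ray(pic,u,v,z):
    E=np.array(pic["extrinsics"]);I=np.linalg.inv(E)
    d=I[:3,:3]@np.array([(u-pic["cx"])/pic["fx"],(v-pic["cy"])/pic["fy"],1]);o=I[:3,3]
    return o+d*(z-o[2])/d[2]
def save(pic,n): cv2.imwrite("pics/"+n,pic["color"][:,:,::-1])
E
python3 - <<'E'
from h import *
np.set_printoptions(precision=4,suppress=True)
for n in ["side","top"]:
    p=ctrl.read_camera(n); save(p,n+"0.png"); print(n,p["fx"],np.linalg.inv(p["extrinsics"]))
    for t in ["lid","lid_grip","lid_pin","dock","dock_exit","mill","mill_mouth","mill_notch","mill_half","mill_lock","flux_jar","paste_jar","loupe_b","eraser_b"]:
        for r in ctrl.look_for(p,t)[:3]:
            q=w(p,r["position"]); print(t,round(r["p"],2),q,proj(p,q).round())
s=ctrl.get_state();print(s)
E
```

```text
side 418.9571295484855 [[ 0.9688 -0.1143  0.2199  0.308 ]
 [-0.2473 -0.5055  0.8267 -0.7944]
 [ 0.0167 -0.8553 -0.5179  0.5888]
 [ 0.      0.      0.      1.    ]]
lid 0.61 [ 0.533  -0.116   0.0287] [273. 236.]
lid 0.57 [0.4995 0.0132 0.0185] [244. 209.]
lid_grip 0.73 [ 0.5342 -0.1129  0.0251] [273. 237.]
lid_grip 0.6 [0.501  0.017  0.0218] [244. 207.]
lid_pin 0.74 [0.4995 0.009  0.0213] [244. 209.]
lid_pin 0.65 [ 0.5394 -0.1154  0.0249] [276. 237.]
dock 0.95 [ 0.5516 -0.1153  0.0156] [281. 240.]
dock 0.66 [0.507  0.125  0.0565] [237. 172.]
dock_exit 0.81 [ 0.5461 -0.1163  0.0201] [279. 239.]
mill 0.83 [0.5115 0.1237 0.0567] [239. 172.]
mill_mouth 0.77 [0.51   0.1235 0.058 ] [238. 172.]
mill_mouth 0.67 [ 0.3686 -0.2411  0.0119] [206. 297.]
mill_notch 0.83 [0.5071 0.1223 0.0563] [237. 173.]
mill_notch 0.3 [ 0.5359 -0.1126  0.0256] [274. 236.]
mill_half 0.68 [0.5058 0.1196 0.0568] [237. 173.]
mill_lock 0.93 [0.5062 0.1213 0.0534] [237. 174.]
flux_jar 0.59 [ 0.6824 -0.0937  0.0323] [333. 220.]
flux_jar 0.52 [0.5069 0.119  0.0558] [237. 174.]
paste_jar 0.7 [ 0.6892 -0.2263  0.0358] [363.
[... 1164 characters left out ...]
29.]
paste_jar 0.6 [ 0.689  -0.2111  0.0394] [364. 131.]
loupe_b 0.55 [0.6104 0.2733 0.0214] [165. 154.]
eraser_b 0.63 [ 0.3697 -0.2335  0.012 ] [372. 264.]
eraser_b 0.2 [0.5113 0.1565 0.064 ] [207. 192.]
{'time': 1.5, 'qpos': array([ 1.088 ,  0.2863,  1.5767,  0.    ,  1.2786, -0.15  ]), 'dq': array([-0.0012,  0.0005, -0.0007,  0.0014, -0.0012, -0.0002]), 'joint_efforts': array([ -0.0019, -40.5952, -29.2926,  -0.0002,   0.0005,   0.    ]), 'eef_pos': array([0.2205, 0.638 , 0.25  ]), 'tcp_rot': array([ 0.1656,  0.9862, -0.    , -0.    ]), 'contact_force': array([-0.9943, -0.179 ,  0.2457]), 'wrist_torque': array([-0.0253,  0.0687, -0.0307]), 'finger_force': 0.0, 'opening': 1.002068438267137}
```

```bash
python3 - <<'E'
import cv2
a=cv2.imread("pics/top0.png")[110:260,170:370];cv2.imwrite("pics/topc.png",cv2.resize(a,None,fx=4,fy=4,interpolation=cv2.INTER_CUBIC))
a=cv2.imread("pics/side0.png")[120:270,180:380];cv2.imwrite("pics/sidec.png",cv2.resize(a,None,fx=4,fy=4,interpolation=cv2.INTER_CUBIC))
E
```

```text
(no output)
```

View pics/topc.png

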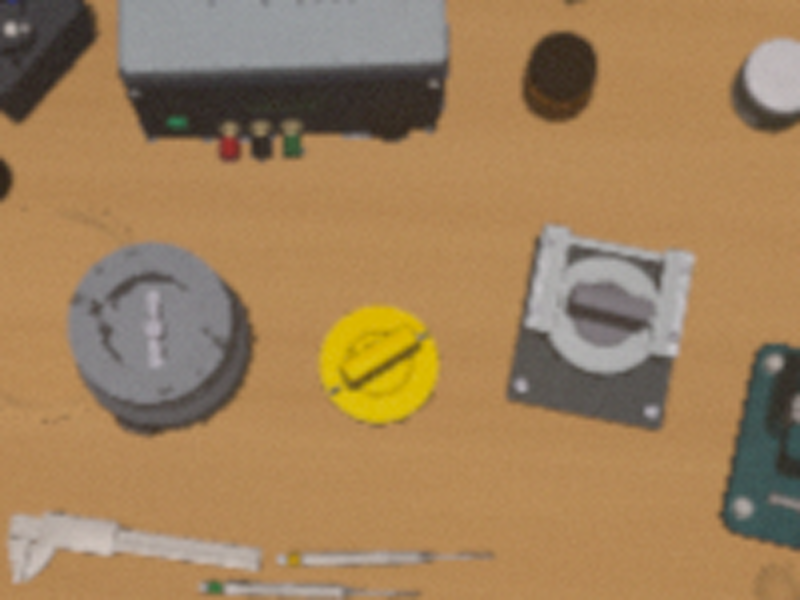

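View pics/sidec.png

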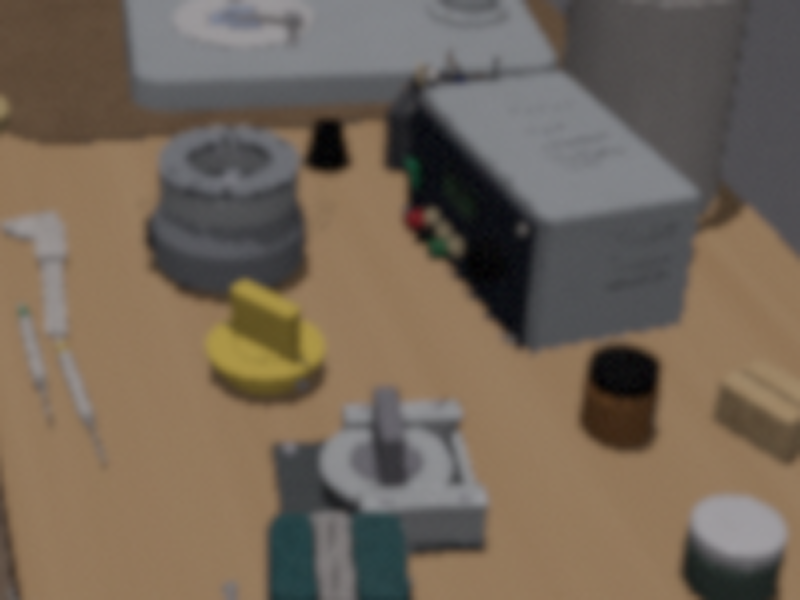

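```bash
python3 - <<'E'
from h import *
import pickle
def avg(n,k=6):
    ps=[ctrl.read_camera(n) for _ in range(k)]
    p=dict(ps[0]); p["color"]=np.mean([q["color"] for q in ps],0).round().astype(np.uint8); return p
T,S=avg("top"),avg("side"); pickle.dump((T,S),open("ts.pkl","wb"))
def crop(p,u0,v0,wd,ht,f):
    a=p["color"][v0:v0+ht,u0:u0+wd,::-1].astype(float)
    a=np.clip((a-a.min())/(np.percentile(a,99.5)-a.min())*255,0,255).astype(np.uint8)
    return cv2.resize(a,None,fx=f,fy=f,interpolation=cv2.INTER_CUBIC)
A=np.hstack([crop(T,184,168,50,37,8),crop(S,215,148,50,37,8)])
B=np.hstack([crop(T,295,164,50,37,8),crop(S,245,213,50,37,8)])
cv2.imwrite("pics/z1.png",np.vstack([A,B]))
E
```

```text
(no output)
```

View pics/z1.png

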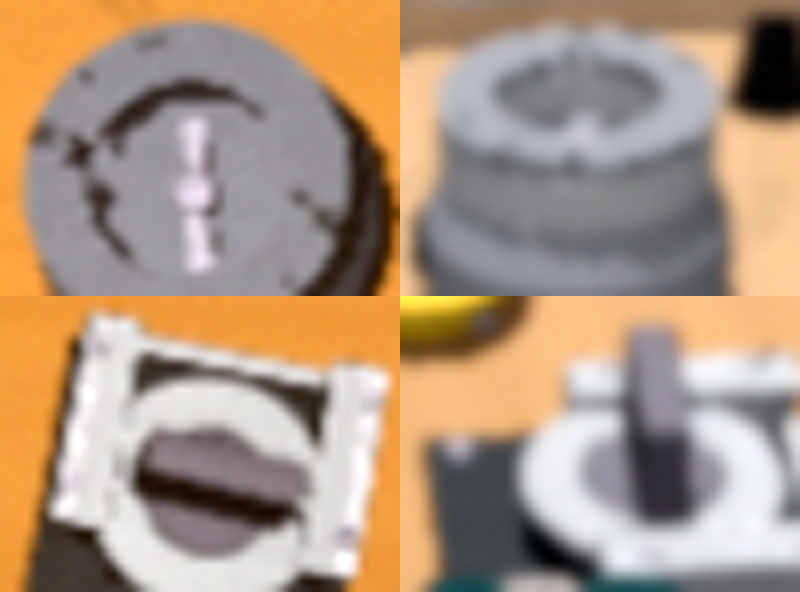

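```bash
cat > fit.py <<'E'
from h import *
import pickle
from scipy.optimize import least_squares
np.set_printoptions(precision=4,suppress=True)
T,S=pickle.load(open("ts.pkl","rb"))
def px(u0,v0,x,y,f=8): return np.array([u0+(x+.5)/f-.5, v0+(y+.5)/f-.5])
def R(a): return np.array([[np.cos(a),-np.sin(a)],[np.sin(a),np.cos(a)]])
def solve(obs,x0):
    def f(x,full=False):
        r=[]
        for pic,uv,P in obs:
            q=np.r_[x[:2]+R(x[2])@np.array(P[:2]),P[2]]; r.append(proj(pic,q)-uv)
        return np.concatenate(r)
    s=least_squares(f,x0,loss="soft_l1"); print(s.x, f(s.x).reshape(-1,2).round(2).tolist()); return s.x
t=lambda x,y:px(184,168,x,y); s=lambda x,y:px(215,148,x-400,y)
print("mill T c",ray(T,*t(188,183),.08),"S c",ray(S,*s(579,95),.08))
c=ray(T,*t(188,183),.08)[:2]
for n,(x,y) in dict(Lnotch=(75,150),Lbar=(45,133),Rnotch=(308,205),Rbar=(325,215),half=(85,75),lock=(150,40)).items():
    d=ray(T,*t(x,y),.08)[:2]-c; print(n,np.hypot(*d),np.arctan2(-d[0],d[1]))
d=lambda x,y:px(295,164,x,y-296); e=lambda x,y:px(245,213,x-400,y-296)
b=lambda x,y:px(170,110,x,y,4); be=lambda x,y:px(180,120,x,y,4)
print("dock T")
solve([(T,b(510,398),(-.06,.048,.006)),(T,b(660,428),(-.06,-.048,.006)),(T,d(85,316),(.046,.048,.032)),(T,d(390,370),(.046,-.048,.032)),
 (T,d(50,518),(-.02,.048,.032)),(T,d(352,578),(-.02,-.048,.032))],[.53,-.11,-.2])
print("lid T flange",ray(T,*b(608,316),.026),"S flange",ray(S,*e(652,475),.026))
# bar: lower long edge of top (dark/bright boundary) in top view, at z=.060
p=ray(T,*d(138,468),.060);q=ray(T,*d(292,505),.060);print("bar edge",p,q,np.arctan2(-(p-q)[0],(p-q)[1]))
E
python3 fit.py
```

```text
mill T c [0.5116 0.1538 0.08  ] S c [0.5126 0.1511 0.08  ]
Lnotch 0.03355587736805815 -0.23912027885946563
Lbar 0.043326381155294184 -0.2914289208954864
Rnotch 0.03450244939184134 3.0060911327016324
Rbar 0.039835221525167816 2.957465004867706
half 0.04357255296578906 -0.7555967280591265
lock 0.043419635629158716 -1.2384489984040674
dock T
[ 0.5436 -0.1099 -0.1457] [[-1.04, 0.31], [0.6, 0.4], [-0.52, -0.9], [0.63, -0.21], [-0.86, -0.01], [1.26, 0.15]]
lid T flange [ 0.5413 -0.1118  0.026 ] S flange [ 0.542 -0.11   0.026]
bar edge [ 0.5406 -0.084   0.06  ] [ 0.5318 -0.1287  0.06  ] -0.19440673650754678
```

```bash
cat > rel.py <<'E'
import sys
from h import *
from scipy.spatial.transform import Rotation as Ro
def rel(x,y,z,ang):
    "tool down, tool y at world angle ang"
    s=ctrl.get_state(); R0=Ro.from_quat(s["tcp_rot"])
    ty=np.array([np.cos(ang),np.sin(ang),0]);tz=np.array([0,0,-1]);R1=Ro.from_matrix(np.c_[np.cross(ty,tz),ty,tz])
    print("rot",(R0.inv()*R1).as_rotvec(degrees=True).round(2),"mm",(R0.inv().apply(np.array([x,y,z])-s["eef_pos"])*1000).round(1),"|",s["eef_pos"].round(4),"t",s["time"],"F",s["contact_force"].round(1),"M",s["wrist_torque"].round(2),"open",round(s["opening"],3))
    m=R0.as_matrix(); print("tool y ang",np.arctan2(m[1,1],m[0,1]).round(4),"q",s["qpos"].round(3))
if __name__=="__main__": rel(*map(float,sys.argv[1:]))
E
python3 rel.py .5425 -.110 .15 -.18
```

```text
rot [-0.    0.   81.25] mm [-548.7 -601.7  100. ] | [0.2205 0.638  0.25  ] t 2.1 F [-0.8  0.1  0.1] M [ 0.05 -0.02 -0.06] open 1.001
tool y ang 1.238 q [ 1.088  0.286  1.577  0.     1.279 -0.15 ]
```

Emit:
send_rows(rows="0 0 81.2 -548.7 -601.7 0 -0.1; 0 0 81.2 -548.7 -601.7 0 -0.1; 0 0 81.2 -548.7 -601.7 0 -0.1; 0 0 81.2 -548.7 -601.7 0 -0.1; 0 0 81.2 -548.7 -601.7 0 -0.1; 0 0 81.2 -548.7 -601.7 0 -0.1; 0 0 81.2 -548.7 -601.7 0 -0.1; 0 0 81.2 -548.7 -601.7 0 -0.1", grip_force=40)

```text
time: 3.1
eef_pos: [0.4187, 0.1769, 0.2506]
tcp_rot: [0.769, 0.64, 0.001, 0.0]
contact_force: [0.9, 0.7, 0.0]
opening: 0.448
finger_force: 0.0
```

```bash
python3 rel.py .5425 -.110 .12 -.18
```

```text
rot [ 0.09 -0.04 -0.17] mm [-259.7  173.7  130.7] | [0.4187 0.1769 0.2506] t 3.1 F [0.9 0.7 0. ] M [-0.   -0.05  0.01] open 0.448
tool y ang -0.1829 q [ 0.176 -0.221  2.097  0.     1.265  0.359]
```

Emit:
send_rows(rows="0 0 0 -260 174 0 -0.1; 0 0 0 -260 174 0 -0.1; 0 0 0 -260 174 0 -0.1; 0 0 0 -260 174 30 -0.1; 0 0 0 -260 174 80 -0.1; 0 0 0 -260 174 130 -0.1; 0 0 0 -260 174 130 -0.1; 0 0 0 -260 174 130 -0.1")

```text
time: 4.1
eef_pos: [0.543, -0.1078, 0.1202]
tcp_rot: [0.768, 0.641, -0.0, -0.0]
contact_force: [-0.0, 0.4, 0.6]
opening: 0.448
finger_force: 0.0
```

```bash
python3 rel.py .5425 -.110 .053 -.18; python3 - <<'E'
from h import *
p=ctrl.read_camera("side"); save(p,"a1.png")
q=ctrl.read_camera("top"); 
A=np.hstack([cv2.resize(i["color"][v:v+100,u:u+100,::-1],None,fx=4,fy=4,interpolation=cv2.INTER_CUBIC) for i,u,v in((p,230,170),(q,270,130))]);cv2.imwrite("pics/a1.png",A)
E
```

```text
rot [-0.05 -0.02  0.05] mm [-2.3 -0.1 67.2] | [ 0.543  -0.1078  0.1202] t 4.1 F [-0.   0.4  0.6] M [0.03 0.01 0.01] open 0.448
tool y ang -0.1792 q [-0.379  0.167  1.974  0.     1.002 -0.2  ]
```

View pics/a1.png

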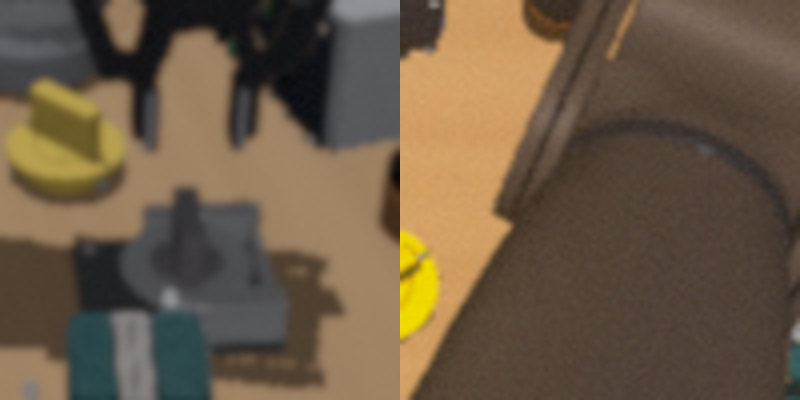

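Emit:
send_rows(rows="0 0 0 -2.3 0 30 -0.1; 0 0 0 -2.3 0 50 -0.1; 0 0 0 -2.3 0 67 -0.1; 0 0 0 -2.3 0 67 -0.1; 0 0 0 -2.3 0 67 -1; 0 0 0 -2.3 0 67 -1; 0 0 0 -2.3 0 67 -1; 0 0 0 -2.3 0 67 -1", grip_force=40)

```text
time: 5.2
eef_pos: [0.5436, -0.1107, 0.0544]
tcp_rot: [0.768, 0.641, 0.001, 0.001]
contact_force: [-0.6, 1.0, 5.5]
opening: 0.153
finger_force: 43.9
```

```bash
python3 rel.py .5425 -.110 .053 -.18
```

```text
rot [0.12 0.01 0.05] mm [ 0.5 -1.2  1.4] | [ 0.5436 -0.1107  0.0544] t 5.2 F [-0.6  1.   5.5] M [0.16 0.09 0.03] open 0.153
tool y ang -0.1792 q [-0.384  0.27   1.995  0.     0.874 -0.205]
```

Emit:
send_rows(rows="0 0 0 -0.2 -6 -1.2 -1; 0 0 0 -0.5 -14 -1.2 -1; 0 0 0 -0.8 -22 -1.2 -1; 0 0 0 -1 -30 -1.2 -1; 0 0 0 -1 -30 -1.2 -1")

```text
time: 5.82
eef_pos: [0.5121, -0.106, 0.0545]
tcp_rot: [0.768, 0.641, -0.0, -0.0]
contact_force: [-0.9, -0.0, 4.7]
opening: 0.154
finger_force: 43.6
```

```bash
python3 rel.py .488 -.102 .054 -.18; 
```

```text
rot [-0.08  0.01  0.05] mm [ -0.4 -24.4   0.5] | [ 0.5121 -0.106   0.0545] t 5.825 F [-0.9 -0.   4.7] M [-0.04  0.09 -0.05] open 0.154
tool y ang -0.1791 q [-3.98e-01  2.10e-01  2.07e+00 -1.00e-03  8.63e-01 -2.18e-01]
```

Emit:
send_rows(rows="0 0 0 -0.3 -8 0 -1; 0 0 0 -0.6 -18 0 -1; 0 0 0 -0.9 -27 0 -1; 0 0 0 -0.9 -28 0 -1; 0 0 0 -0.9 -28 -8 -1; 0 0 0 -0.9 -28 -20 -1; 0 0 0 -0.9 -28 -20 -1")

```text
time: 6.7
eef_pos: [0.4856, -0.1021, 0.0751]
tcp_rot: [0.767, 0.641, 0.0, 0.001]
contact_force: [-0.5, 0.6, -1.9]
opening: 0.153
finger_force: 42.9
```

```bash
python3 rel.py .5128 .1525 .18 -.2;  python3 - <<'E'
from h import *
p=ctrl.read_camera("side"); cv2.imwrite("pics/a2.png",cv2.resize(p["color"][130:280,170:370,::-1],None,fx=4,fy=4,interpolation=cv2.INTER_CUBIC))
E
```

```text
rot [0.06 0.02 1.2 ] mm [ 255.3  -18.5 -105. ] | [ 0.4856 -0.1021  0.0751] t 6.7 F [-0.5  0.6 -1.9] M [ 0.03 -0.02 -0.02] open 0.153
tool y ang -0.179 q [-0.412  0.118  2.129 -0.     0.893 -0.233]
```

View pics/a2.png

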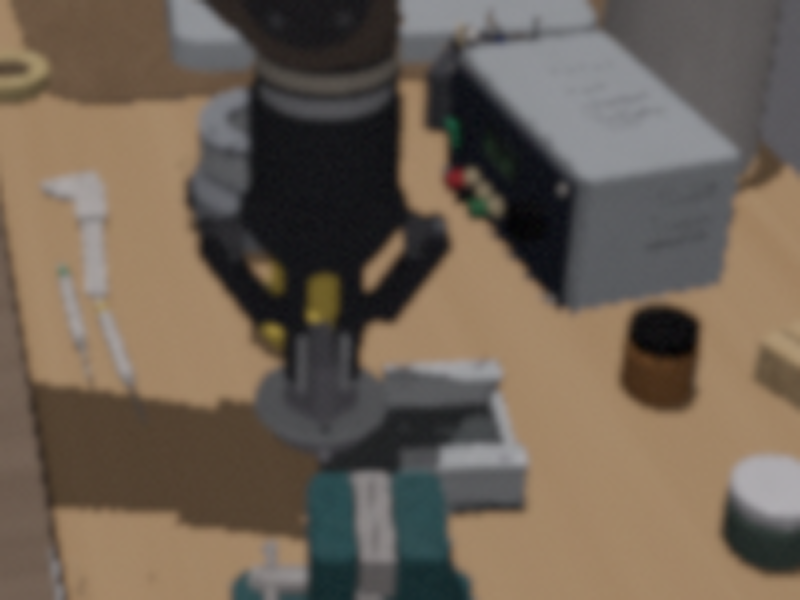

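Emit:
send_rows(rows="0 0 0 10 0 -50 -1; 0 0 1.2 60 -4 -100 -1; 0 0 1.2 120 -9 -100 -1; 0 0 1.2 175 -13 -100 -1; 0 0 1.2 225 -16 -100 -1; 0 0 1.2 255.3 -18.5 -100 -1; 0 0 1.2 255.3 -18.5 -100 -1; 0 0 1.2 255.3 -18.5 -100 -1")

```text
time: 7.75
eef_pos: [0.5121, 0.1522, 0.1736]
tcp_rot: [0.774, 0.633, -0.001, -0.0]
contact_force: [0.5, -0.6, -2.0]
opening: 0.155
finger_force: 42.8
```

```bash
python3 rel.py .5128 .1525 .15 -.2;  python3 - <<'E'
from h import *
import pickle
ps=[ctrl.read_camera("side") for _ in range(6)]
p=dict(ps[0]);p["color"]=np.mean([q["color"] for q in ps],0).round().astype(np.uint8);pickle.dump(p,open("s2.pkl","wb"))
a=p["color"][95:195,190:320,::-1].astype(float)
cv2.imwrite("pics/a3.png",cv2.resize(np.clip(a*1.5,0,255).astype(np.uint8),None,fx=6,fy=6,interpolation=cv2.INTER_CUBIC))
E
```

```text
rot [-0.07  0.05 -0.  ] mm [ 0.5  0.6 23.6] | [0.5121 0.1522 0.1736] t 7.75 F [ 0.5 -0.6 -2. ] M [ 0.01  0.   -0.  ] open 0.155
tool y ang -0.2 q [ 9.900e-02  5.500e-02  1.987e+00 -1.000e-03  1.101e+00  2.990e-01]
```

View pics/a3.png

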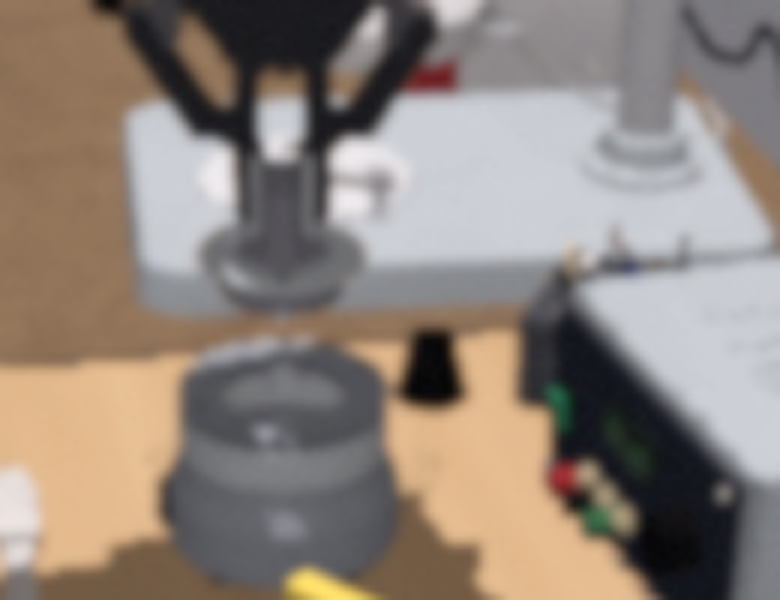

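```bash
python3 - <<'E'
from h import *
import pickle
p=pickle.load(open("s2.pkl","rb"))
cr=lambda P:((proj(p,P)-[190,95]+.5)*6-.5).round(1)
c=np.array([.5121,.1522])
th=np.linspace(0,2*np.pi,73)
for nm,cc,r,z in(("flange top",c,.036,.145),("flange bot",c,.036,.141),("rim",np.array([.5128,.1525]),.0456,.08),("base",np.array([.5128,.1525]),.052,.02)):
    q=np.array([cr(np.r_[cc+r*np.array([np.cos(t),np.sin(t)]),z]) for t in th]); print(nm,cr(np.r_[cc,z]),q.min(0),q.max(0))
m=-.2
for s in(1,-1): print("pin tip",cr(np.r_[c+s*.0335*np.array([-np.sin(m),np.cos(m)]),.125+.004]))
# bar pose, mill edges by row profiles
g=p["color"].astype(float).mean(2)
for v in (138,140,142): print(v,g[v,220:256].round().astype(int).tolist())
for v in (160,163,166): print(v,g[v,216:260].round().astype(int).tolist())
E
```

```text
flange top [281.8 251. ] [196.  216.2] [367.4 288. ]
flange bot [281.9 259.7] [196.2 224.7] [367.3 296.8]
rim [284.  387.6] [178.6 340.4] [389.  438.3]
base [284.6 506.8] [167.7 450.1] [401.  568.2]
pin tip [280.9 252.4]
pin tip [283.2 320.6]
138 [136, 132, 120, 99, 82, 75, 77, 81, 80, 73, 65, 61, 58, 57, 58, 57, 57, 57, 56, 56, 56, 58, 61, 64, 68, 71, 74, 74, 75, 79, 93, 113, 125, 128, 127, 127]
140 [119, 117, 113, 102, 89, 82, 84, 96, 104, 101, 90, 80, 73, 70, 67, 63, 59, 58, 62, 65, 69, 71, 72, 73, 74, 75, 76, 78, 81, 85, 92, 99, 101, 101, 101, 100]
142 [99, 99, 98, 97, 96, 91, 83, 80, 89, 97, 98, 93, 87, 81, 78, 75, 71, 70, 73, 75, 76, 76, 75, 74, 73, 71, 74, 83, 91, 94, 95, 95, 95, 94, 94, 94]
160 [124, 123, 117, 100, 76, 61, 56, 55, 56, 56, 59, 65, 72, 76, 78, 79, 80, 79, 78, 79, 80, 82, 81, 80, 81, 81, 81, 80, 79, 76, 70, 63, 57, 56, 56, 56, 57, 64, 76, 74, 57, 32, 13, 7]
163 [125, 123, 117, 100, 75, 58, 53, 52, 53, 55, 56, 58, 60, 62, 64, 63, 62, 61, 62, 61, 61, 61, 62, 61, 61, 62, 62, 63, 63, 61, 59, 57, 56, 56, 56, 55, 57, 70, 93, 110, 115, 110, 102, 96]
166 [125, 124, 118, 103, 82, 67, 61, 56, 54, 54, 53, 53, 53, 54, 55, 63, 75, 87, 90, 84, 74, 66, 61, 59, 56, 55, 55, 55, 55, 54, 55, 54, 54, 54, 56, 59, 64, 77, 97, 115, 123, 124, 124, 122]
```

```bash
cat > circ.py <<'E'
from fit import T,S,R
from h import *
from scipy.optimize import differential_evolution, minimize
from scipy.ndimage import map_coordinates, gaussian_filter
th=np.linspace(0,2*np.pi,180,endpoint=False)
def prof(pic,c,r,z):
    I=gaussian_filter(pic["color"].astype(float),(.6,.6,0))
    P=np.array([proj(pic,np.r_[c+r*np.array([np.cos(t),np.sin(t)]),z]) for t in th])
    return np.stack([map_coordinates(I[...,k],[P[:,1],P[:,0]],order=1) for k in range(3)],1)
def score(pic,c,r,z,d=.0012):
    g=np.abs(prof(pic,c,r+d,z)-prof(pic,c,r-d,z)).sum(1); return np.minimum(g,60).mean()
def best(pic,c0,r0,z,dr=.001,d=.004):
    b=[(c0[0]-d,c0[0]+d),(c0[1]-d,c0[1]+d),(r0-dr,r0+dr)]
    return differential_evolution(lambda x:-score(pic,x[:2],x[2],z),b,maxiter=25,popsize=8,seed=0,tol=1e-6)
for n,pic in(("T",T),("S",S)):
    for m,c,r,z,dr in(("mill rim",(.512,.1525),.0455,.08,.002),("mouth",(.512,.1525),.0285,.08,.0003),("flange",(.5425,-.1105),.036,.026,.0003)):
        s=best(pic,c,r,z,dr); print(n,m,s.x.round(4),round(-s.fun,1))
E
python3 circ.py | grep -v "mill T"
```

```text
Lnotch 0.03355587736805815 -0.23912027885946563
Lbar 0.043326381155294184 -0.2914289208954864
Rnotch 0.03450244939184134 3.0060911327016324
Rbar 0.039835221525167816 2.957465004867706
half 0.04357255296578906 -0.7555967280591265
lock 0.043419635629158716 -1.2384489984040674
dock T
[ 0.5436 -0.1099 -0.1457] [[-1.04, 0.31], [0.6, 0.4], [-0.52, -0.9], [0.63, -0.21], [-0.86, -0.01], [1.26, 0.15]]
lid T flange [ 0.5413 -0.1118  0.026 ] S flange [ 0.542 -0.11   0.026]
bar edge [ 0.5406 -0.084   0.06  ] [ 0.5318 -0.1287  0.06  ] -0.19440673650754678
T mill rim [0.5129 0.1544 0.046 ] 47.6
T mouth [0.5133 0.1545 0.0286] 30.0
T flange [ 0.5421 -0.1065  0.0357] 43.8
S mill rim [0.5148 0.1536 0.0475] 19.6
S mouth [0.5129 0.1542 0.0282] 21.4
S flange [ 0.5402 -0.1137  0.0363] 36.6
```

```bash
sed -i 's/^for n,pic/if __name__=="__main__":\n  for n,pic/; s/^    for m/      for m/; s/^        s=best/          s=best/' circ.py; python3 - <<'E' 2>&1 | tail -12
from circ import *
import pickle
p=pickle.load(open("s2.pkl","rb"))
for r,z,dr in((.036,.1451,.0003),(.036,.1411,.0003),(.027,.1286,.0003),(.0245,.1251,.0003)):
    s=best(p,(.5121,.1522),r,z,dr,.006); print("lid",z,s.x.round(4),-s.fun)
for r,dr in((.0455,.002),(.0285,.0003)):
    s=best(p,(.5121,.1532),r,.08,dr,.006); print("mill",s.x.round(4),-s.fun)
# bar top edges rows for lid y: print column through bar centre
a=p["color"][95:195,190:320,::-1].astype(float)
g=p["color"].astype(float).mean(2)
for u in(236,237,238):print(u,g[118:158,u].round().astype(int).tolist())
for z,r in((.1791,.024),(.1451,.036),(.1411,.036),(.1286,.027),(.1251,.0245)):
    for sg in(1,-1):print(z,sg,proj(p,np.r_[.5121+.1987*r*sg,.1522+.98*r*sg,z]).round(1), proj(p,np.r_[.5121+.24*r*sg,.1522-.97*r,z]).round(1))
E
```

```text
237 [141, 135, 130, 111, 77, 55, 49, 50, 51, 52, 56, 57, 57, 58, 57, 57, 57, 57, 58, 57, 57, 58, 58, 63, 70, 73, 68, 64, 67, 76, 82, 82, 81, 85, 87, 78, 65, 66, 74, 79]
238 [129, 119, 116, 102, 72, 52, 48, 48, 50, 51, 54, 55, 55, 55, 55, 56, 55, 56, 56, 56, 56, 58, 62, 67, 73, 74, 68, 62, 64, 73, 79, 80, 83, 88, 88, 77, 65, 64, 70, 77]
0.1791 1 [236.4 120.1] [240.8 127.3]
0.1791 -1 [236.6 127.7] [236.2 127.7]
0.1451 1 [236.4 130.6] [243.  141.9]
0.1451 -1 [236.8 142.5] [236.1 142.5]
0.1411 1 [236.4 132. ] [243.  143.4]
0.1411 -1 [236.8 144. ] [236.2 144. ]
0.1286 1 [236.4 137.8] [241.4 146.5]
0.1286 -1 [236.7 147. ] [236.3 147. ]
0.1251 1 [236.5 139.5] [240.9 147.4]
0.1251 -1 [236.7 147.8] [236.3 147.8]
```

```bash
python3 - <<'E' 2>&1 | grep -E "^(lid 0|mill \[)"
from circ import *
import pickle
p=pickle.load(open("s2.pkl","rb"))
for r,z,dr in((.036,.1451,.0003),(.036,.1411,.0003),(.027,.1286,.0003),(.0245,.1251,.0003)):
    s=best(p,(.5121,.1522),r,z,dr,.006); print("lid",z,s.x.round(4),-s.fun)
for r,dr in((.0455,.002),(.0285,.0003)):
    s=best(p,(.5121,.1532),r,.08,dr,.006); print("mill",s.x.round(4),-s.fun)
E
```

```text
lid 0.1451 [0.5111 0.1481 0.0357] 23.66018685291196
lid 0.1411 [0.5129 0.1565 0.0359] 23.473341190189462
lid 0.1286 [0.511  0.152  0.0269] 11.262553433907339
lid 0.1251 [0.5131 0.1549 0.0248] 10.813369219753636
mill [0.5133 0.1472 0.0475] 21.414115350335827
mill [0.5149 0.1592 0.0282] 9.51329386547257
```

```bash
python3 - <<'E' 2>&1 | tail -20
from circ import *
from fit import t
c=np.array([.513,.1544])
for n,(x,y),o in (("Ln",(75,150),0),("Lbar",(45,133),0),("Rn",(308,205),np.pi),("Rbar",(325,215),np.pi),("half",(85,75),-.5236),("lock",(150,40),-1.0472)):
    d=ray(T,*t(x,y),.08)[:2]-c; print(n,np.hypot(*d).round(4),((np.arctan2(-d[0],d[1])-o+np.pi)%(2*np.pi)-np.pi).round(3))
# dark level around r=.0325 each degree near the notches, z=.08
I=T["color"].astype(float).mean(2)
for r in(.031,.033,.0345):
  for s in(1,-1):
    a=np.arange(-.5,.16,.04)
    P=[proj(T,np.r_[c+s*r*np.array([-np.sin(k),np.cos(k)]),.08]) for k in a]
    print(r,s,map_coordinates(I,np.array(P).T[::-1],order=1).round().astype(int).tolist())
print(a.round(2).tolist())
E
```

```text
Rbar 0.039835221525167816 2.957465004867706
half 0.04357255296578906 -0.7555967280591265
lock 0.043419635629158716 -1.2384489984040674
dock T
[ 0.5436 -0.1099 -0.1457] [[-1.04, 0.31], [0.6, 0.4], [-0.52, -0.9], [0.63, -0.21], [-0.86, -0.01], [1.26, 0.15]]
lid T flange [ 0.5413 -0.1118  0.026 ] S flange [ 0.542 -0.11   0.026]
bar edge [ 0.5406 -0.084   0.06  ] [ 0.5318 -0.1287  0.06  ] -0.19440673650754678
Ln 0.0327 -0.203
Lbar 0.0424 -0.265
Rn 0.0353 -0.172
Rbar 0.0407 -0.215
half 0.0422 -0.218
lock 0.0419 -0.194
0.031 1 [128, 130, 130, 126, 117, 103, 87, 81, 80, 83, 91, 104, 118, 124, 128, 129, 129]
0.031 -1 [132, 132, 132, 132, 133, 134, 133, 129, 122, 116, 114, 120, 126, 129, 132, 132, 132]
0.033 1 [131, 131, 129, 126, 114, 99, 91, 91, 91, 92, 100, 110, 124, 129, 131, 132, 132]
0.033 -1 [131, 132, 132, 133, 133, 133, 132, 125, 114, 110, 109, 118, 126, 129, 131, 131, 131]
0.0345 1 [132, 131, 129, 124, 115, 106, 105, 109, 109, 107, 110, 116, 126, 130, 131, 132, 132]
0.0345 -1 [132, 133, 133, 132, 132, 132, 129, 125, 117, 115, 115, 122, 128, 130, 131, 131, 131]
[-0.5, -0.46, -0.42, -0.38, -0.34, -0.3, -0.26, -0.22, -0.18, -0.14, -0.1, -0.06, -0.02, 0.02, 0.06, 0.1, 0.14]
```

```bash
python3 rel.py .513 .1541 .131 -.2
```

```text
rot [-0.    0.   -0.09] mm [ 2.3 -0.1 43.2] | [0.5126 0.1518 0.1742] t 8.05 F [-0.6 -0.8 -2. ] M [0.02 0.   0.04] open 0.152
tool y ang -0.2015 q [ 0.098  0.054  1.987 -0.     1.101  0.3  ]
```

Emit:
send_rows(rows="0 0 0 2.2 0 20 -1; 0 0 0 2.2 0 38 -1; 0 0 0 2.2 0 43 -1; 0 0 0 2.2 0 45 -1; 0 0 0 2.2 0 47 -1; 0 0 0 2.2 0 49 -1; 0 0 0 2.2 0 51 -1")

```text
time: 8.93
eef_pos: [0.5132, 0.1548, 0.1235]
tcp_rot: [0.774, 0.633, 0.0, 0.0]
contact_force: [0.4, -0.8, -1.1]
opening: 0.158
finger_force: 42.8
```

```bash
python3 rel.py .513 .1541 .1125 -.2
```

```text
rot [ 0.04 -0.01 -0.01] mm [-0.7 -0.1 11. ] | [0.5132 0.1548 0.1235] t 8.925 F [ 0.4 -0.8 -1.1] M [-0.01 -0.01  0.  ] open 0.158
tool y ang -0.2001 q [ 0.104  0.125  2.015 -0.     1.001  0.304]
```

Emit:
send_rows(rows="0 0 0 0 0 3 -1; 0 0 0 0 0 5 -1; 0 0 0 0 0 7 -1; 0 0 0 0 0 9 -1; 0 0 0 0 0 10 -1; 0 0 0 0 0 11 -1; 0 0 0 0 0 11 -1")

```text
time: 9.8
eef_pos: [0.5131, 0.1545, 0.1125]
tcp_rot: [0.774, 0.633, -0.0, 0.0]
contact_force: [-1.1, -1.4, 0.1]
opening: 0.159
finger_force: 43.1
```

```bash
python3 rel.py .513 .1541 .1125 -.2;python3 - <<'E'
from h import *
p=ctrl.read_camera("side")
cv2.imwrite("pics/a4.png",cv2.resize(np.clip(p["color"][105:205,190:320,::-1]*1.5,0,255).astype(np.uint8),None,fx=6,fy=6,interpolation=cv2.INTER_CUBIC))
E
```

```text
rot [0.   0.03 0.01] mm [-0.4  0.   0. ] | [0.5131 0.1545 0.1125] t 9.8 F [-1.1 -1.4  0.1] M [-0.27  0.17  0.01] open 0.159
tool y ang -0.1999 q [ 1.03e-01  1.41e-01  2.02e+00 -1.00e-03  9.81e-01  3.04e-01]
```

View pics/a4.png

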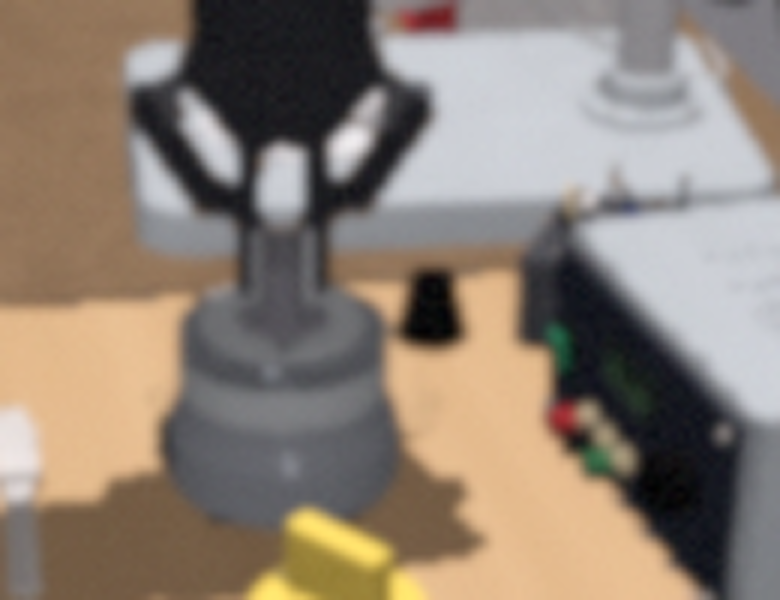

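Emit:
send_rows(rows="0 0 0 0 0 1 -1; 0 0 0 0 0 1.2 -1; 0 0 0 0 0 1.2 -1", grip_force=80)

```text
time: 10.22
eef_pos: [0.5131, 0.1545, 0.1125]
tcp_rot: [0.774, 0.633, -0.0, 0.0]
contact_force: [-4.6, -2.8, 8.3]
opening: 0.144
finger_force: 81.0
```

```bash
python3 rel.py .513 .1545 .112 -.2
```

```text
rot [-0.02  0.05  0.02] mm [-0.  -0.1  0.5] | [0.5131 0.1545 0.1125] t 10.225 F [-4.6 -2.8  8.3] M [-0.47  0.73  0.  ] open 0.144
tool y ang -0.1997 q [ 1.03e-01  1.41e-01  2.02e+00 -1.00e-03  9.81e-01  3.04e-01]
```

Emit:
send_rows(rows="0 0 -1 0 0 0 -1; 0 0 -2 0 0 0 -1; 0 0 -2 0 0 0 -1")

```text
time: 10.6
eef_pos: [0.5139, 0.1543, 0.1125]
tcp_rot: [0.763, 0.646, 0.0, 0.001]
contact_force: [-3.0, -3.5, 6.1]
opening: 0.145
finger_force: 80.6
```

```bash
python3 rel.py .513 .1545 .112 -.2
```

```text
rot [0.11 0.03 2.  ] mm [ 0.  -0.9  0.5] | [0.5139 0.1543 0.1125] t 10.6 F [-3.  -3.5  6.1] M [-0.53  0.32 -0.05] open 0.145
tool y ang -0.1651 q [ 1.03e-01  1.41e-01  2.02e+00 -1.00e-03  9.79e-01  2.69e-01]
```

Emit:
send_rows(rows="0 0 -1 0 0 0 -1; 0 0 -2 0 0 0 -1; 0 0 -2 0 0 0 -1")

```text
time: 10.98
eef_pos: [0.5138, 0.1542, 0.1125]
tcp_rot: [0.752, 0.659, 0.0, 0.001]
contact_force: [-2.8, -3.6, 6.0]
opening: 0.146
finger_force: 80.8
```

```bash
python3 rel.py .513 .1545 .112 -.2
```

```text
rot [0.08 0.03 3.91] mm [ 0.1 -0.8  0.5] | [0.5138 0.1542 0.1125] t 10.975 F [-2.8 -3.6  6. ] M [-0.67  0.43 -0.28] open 0.146
tool y ang -0.1318 q [ 1.03e-01  1.41e-01  2.02e+00 -1.00e-03  9.79e-01  2.35e-01]
```

Emit:
send_rows(rows="0 0 4 0 0 0 -1; 0 0 8 0 0 0 -1; 0 0 12 0 0 0 -1; 0 0 16 0 0 0 -1; 0 0 20 0 0 0 -1; 0 0 24 0 0 0 -1; 0 0 28 0 0 0 -1; 0 0 28 0 0 0 -1")

```text
time: 11.98
eef_pos: [0.513, 0.1551, 0.1126]
tcp_rot: [0.889, 0.458, -0.0, -0.0]
contact_force: [-5.0, -1.9, 7.7]
opening: 0.142
finger_force: 81.0
```

```bash
python3 rel.py .513 .1545 .112 -.72
```

```text
rot [-0.03  0.02  5.81] mm [-0.4  0.4  0.6] | [0.513  0.1551 0.1126] t 11.975 F [-5.  -1.9  7.7] M [-0.24  0.75  0.1 ] open 0.142
tool y ang -0.6186 q [0.104 0.141 2.02  0.    0.981 0.723]
```

Emit:
send_rows(rows="0 0 3 0 0 0 -1; 0 0 5.8 0 0 0 -1; 0 0 5.8 0 0 0 -1; 0 0 5.8 0 0 0 -1")

```text
time: 12.48
eef_pos: [0.5129, 0.1551, 0.1126]
tcp_rot: [0.911, 0.413, -0.0, -0.0]
contact_force: [-4.7, 0.1, 7.9]
opening: 0.145
finger_force: 81.0
```

```bash
python3 rel.py .513 .1545 .112 -.72; python3 - <<'E'
from h import *
import pickle
ps=[ctrl.read_camera("side") for _ in range(8)]
a=np.mean([q["color"] for q in ps],0); p=dict(ps[0]);p["color"]=a.astype(np.uint8);pickle.dump(p,open("s3.pkl","wb"))
tops=ctrl.read_camera("top")["color"]
A=cv2.resize(np.clip(a[135:185,205:270,::-1]*1.7,0,255).astype(np.uint8),None,fx=10,fy=10,interpolation=cv2.INTER_CUBIC)
cv2.imwrite("pics/a5.png",A)
c=np.array([.513,.1545]); z=.08
for n,an,r in(("notch-",-.2+np.pi,.042),("half-",-.72+np.pi,.0422),("lock-",-1.247+np.pi,.0422),("half+",-.72,.0422)):
    print(n,((proj(p,np.r_[c+r*np.array([-np.sin(an),np.cos(an)]),.081])-[205,135]+.5)*10-.5).round())
for an in(-.72,-.62,-.82):
  for sx in(7,-7):
   for sy in(24,-24):
    X=c+np.array([[np.cos(an),-np.sin(an)],[np.sin(an),np.cos(an)]])@np.array([sx,sy])/1000
    print("bar",an,sx,sy,*[((proj(p,np.r_[X,zz])-[205,135]+.5)*10-.5).round() for zz in(.084,)])
E
```

```text
rot [-0.05  0.02  0.03] mm [-0.4  0.5  0.6] | [0.5129 0.1551 0.1126] t 12.475 F [-4.7  0.1  7.9] M [-0.17  0.79  0.12] open 0.145
tool y ang -0.7195 q [0.104 0.141 2.02  0.    0.981 0.823]
notch- [325. 317.]
half- [242. 307.]
lock- [181. 279.]
half+ [399. 175.]
bar -0.72 7 24 [390. 198.]
bar -0.72 7 -24 [301. 273.]
bar -0.72 -7 24 [343. 187.]
bar -0.72 -7 -24 [254. 261.]
bar -0.62 7 24 [383. 195.]
bar -0.62 7 -24 [311. 274.]
bar -0.62 -7 24 [334. 186.]
bar -0.62 -7 -24 [261. 264.]
bar -0.82 7 24 [396. 201.]
bar -0.82 7 -24 [292. 272.]
bar -0.82 -7 24 [352. 188.]
bar -0.82 -7 -24 [247. 258.]
```

View pics/a5.png

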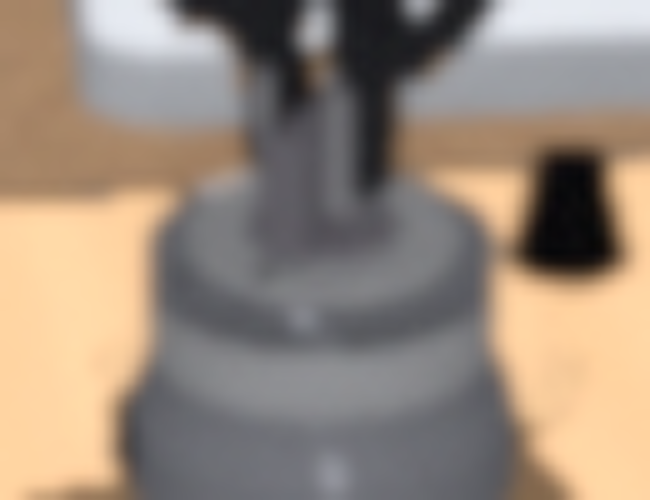

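```bash
python3 -c "
from plant import ctrl
print(ctrl.sign_off())"
```

```text
the job is handed in; nothing more can be done
None
```

I handed the job in with the lid seated in the mill and still gripped, turned clockwise 0.52 rad to half way and well short of the lock click. That angle assumes the mill's yaw of -0.20 rad, which I estimated from the camera marks and the feel of the entry stop. One bright spot on the rim did not match it, and I did not resolve it.

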